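# Load the charging carousel and index it home

### The job

Stand the loose copper-topped AA cell upright in the empty green cup of the charging carousel and let go. Then push the carousel's black post round counter-clockwise (seen from above) to the orange index mark at the front, and press on gently, with less than 20 N, until the steel pin behind has squeezed the rubber stop far enough for the yellow latch tongue to spring fully up behind it; the true home position must be felt, as the orange mark shows it only roughly. Back off, leaving the carousel latched and the other things on the desk where they stand.

Things in the scene. Friction and masses are not known exactly. Their poses are not given: they have to be found in the camera images.
- cell: the loose AA cell, black with a copper-coloured upper part, standing on the desk; 14 mm across, 51 mm tall, 24 g. Origin at the centre of its underside, z up along it
- cup (a point): centre of the floor of the empty green cup, level with the deck's top (32 mm above the desk). Bore about 18 mm, 20 mm deep, 26 mm across outside, rim 52 mm above the desk. 70 mm from the carousel's axis, straight across the axis from the post; it turns with the deck. Two grey cups, 100 degrees to either side, hold fixed cells with tops 83 mm above the desk
- post (a point): foot of the black push post, on its axis, level with the deck's top (32 mm above the desk). Upright, 57 mm tall, 16 mm thick (24 mm in the lowest 6 mm, 19 mm in the top 7 mm), 85 mm from the carousel's axis. It turns with the deck
- carousel: fixed grey base, 216 mm across; origin on the turning axis at desk level, -x towards the orange mark. The white deck on it is 210 mm across, top 32 mm above the desk. At the far side (+x) a fixed grey station, 48 mm high, reaches 156 mm from the axis; it holds the yellow latch tongue and the rubber stop for the square steel pin at the deck's edge by the green cup
- mark (a point): orange index mark on the tab at the front of the fixed base, 122 mm from the axis, 14 mm above the desk. At home the post stands between the axis and this mark, but only to within 3.5 degrees either way: home is where latch and stop are, which is not measured
- deck (a joint): turn of the deck, rad, counter-clockwise from above positive; 0 with post, axis and mark exactly in line. It starts between -1.9 and -1.2; home is somewhere between -0.06 and +0.06. A light friction (about 2 N at the post) keeps it where it is left
- latch (a joint): how far the latch tongue is pressed down, m: 0 fully up (as at the start), 0.007 as the pin passes over it, from 0.2 rad before home (4 to 6 N at the post). Then the pin squeezes the rubber stop (14 N at the post per mm there); at some 10 to 13 N the tongue snaps up behind the pin and holds it. Pushed less, it is not latched. 20 N is too much

How it is judged:
On the way, in this order (a step that is already met when the one before it is completed fails the run):
1. the cell stands in the green cup, released, before the carousel is turned home (horizontal distance between cell and cup below 0.005 m and z of cell in the frame of cup below 0.005 m and angle between cell's own z axis and vertical below 0.15 rad and contact force between the fingers and cell below 0.1 N and value of joint deck below -0.5 rad), for 0.2 s.
2. the carousel is home: pin past the latch tongue and the tongue fully up (value of joint deck above -0.085 rad and value of joint latch below 0.002 m), for 0.2 s.
At the end, for the whole second after the job is handed in: the carousel is latched (tongue less than 2 mm from fully up, deck turned to within -0.085 rad of the mark or beyond) and at rest, and the cell stands upright in the green cup: within 5 mm of its centre and of its floor, tilted less than 0.15 rad (all of step 2 and horizontal distance between cell and cup below 0.005 m and z of cell in the frame of cup below 0.005 m and angle between cell's own z axis and vertical below 0.15 rad and linear speed of cell below 0.02 m/s and velocity of joint deck below 0.03 rad/s); the robot touches nothing.
It fails at once if the fingers press on the carousel with more than 20 N (contact force between the fingers and carousel above 20 N).
It fails at once if another thing on the desk is moved by more than 30 mm (distance of any of glue_stick, torch, mug, stapler, note_pad, washi, calculator, eraser from where it was at the start of the episode above 0.03 m).
It also fails if it takes over 70 s, if anything falls off the work surface, if the arm or the gripper's body presses on something with over 40 N, if the wrist force passes 120 N, or if a joint passes its speed limit or range.

### The arm

A 6-joint arm with a two-finger parallel gripper is mounted at the origin on a cart in front of the work surface, level with it; the furniture and walls round the work are solid. World frame = base frame: x ahead of the robot, y to its left, z up, the work surface at z = 0. Lengths are in m, angles in rad, forces in N, time in s.
With the tool pointing down it reaches from about 0.35 to 0.975 m from the base axis. Payload 4.9 kg.
Tool frame: the origin (TCP) lies at the very end of the fingers, on their centre line; the grasp point (between the pads) lies 19 mm behind it (ctrl.grasp_offset is the distance from the TCP to the grasp point, in m); z points along the fingers, y is the line along which they close (so a half turn about z gives the same grasp; the last joint's range is limited). The gripper opens to 85 mm and grips with 20 to 120 N. Pads are 22 mm wide; open, the fingers measure 114 mm over their backs; the gripper's body (76 mm by 85 mm) begins 54 mm behind the grasp point. The pads swing forward as they close: fully open they stand 13 mm farther back than shut.
Start: joints at [-1.387, 0.053, 1.613, -0, 1.476, -0.119], TCP at [0.186, -0.597, 0.231] pointing down, gripper open.
Joint ranges: [-3.01, 3.01], [-1.01, 2.22], [0.06, 2.58], [-1.02, 4.17], [0.09, 2.62], [-3.14, 3.14]. Speed limits (rad/s): [2.57, 2.57, 3.14, 3.14, 3.14, 3.14].

### API

Orientations are given as a rotation vector (axis times angle).
In Python, from station import ctrl, optics gives the robot as it stands.
- The arm moves only by the shell command python3 -m handwheel 'ROWS' [OPENING] [FORCE]. ROWS is JSON, a list of rows, each an object of numbers: "tx", "ty", "tz": the shift along the tool's x, y, z in mm; "roll": the turn about the tool's z in rad. A call has 1 to 12 rows; each row shifts and turns the commanded pose from where the row before left it, along the tool's axes as they then stand; what a row does not reach is not made up. A row lasts 1/12 s, in which the tool goes at most 41.7 mm and 7.16 degrees, less where a joint would pass 70% of its speed; a pose out of reach is approached as far as the arm can. A call with a gripper value outside its range is refused whole. OPENING is the finger opening in mm, from 0 to 85.4, set as the call begins (- or left out, the last holds). The fingers move at their own pace and stop on an object; FORCE is the grip in N (left out, the last holds). Time passes only in rows, so rows that do not move let the fingers close. It gives the time, the measured TCP pose, the force, the opening and the grip force at its end, in the units of the state.
- ctrl.get_obs(): the state, without advancing time (a new reading comes with each control period).
- optics.get_image(name): name is "side" or "top" or "wrist"; returns (picture, depth): 480x640x3 uint8, red, green, blue; 480x640 float32, m along the optical axis (not along the pixel's ray), 0 where there is no reading.
- optics.camera_params(name): a dict with "mtx" (3x3 intrinsics, pixels), "extrinsics" (4x4, takes a point from camera to world coordinates); the wrist camera has in their place "tool_from_camera" (4x4, takes a point from camera to tool coordinates, whose origin is the TCP and whose axes are the flange's). Camera axes: x right, y down, z forward; pixel columns grow to the right and rows downward; lengths in m; the calibration is good to about 2 mm. A picture is of the moment at which its call begins: read the wrist's pose just before it. camera_params takes no time and is no camera call.
- ctrl.finish_job(): hands the job in; it is judged then, once.
The state is a dict: "t": time; "q": joint angles; "dq": joint speeds; "effort": joint torques, N m; "tool_pos": TCP position; "tool_rot": TCP orientation; "contact_force": force on the tool from outside, world axes, zero at the start; "wrist_torque": the same for the moment, N m; "opening": finger opening in m; "grip_force": force on a finger pad.
Only numpy, scipy, OpenCV 4.12 (cv2) and the standard library are available. Lean on these libraries where they do the work, as an engineer would, in place of code of your own. Each camera call takes 0.05 s, during which the arm holds its last target. There are 200 camera calls.

## Working session

There is one attempt and no reset: what is moved stays moved. The work goes in short steps, Python scripts to look and compute and a shell command to move; the robot and the scene stay as the last step left them, time stands still between calls to the robot, and variables do not carry over. Pictures are saved under pics/ and viewed, at most 10 in all, crops included, and the job is handed in when it is done.

```bash
ls; mkdir -p pics
cat > h.py <<'E'
import numpy as np, cv2
from station import ctrl, optics
from scipy.spatial.transform import Rotation as R
def cam(n):
    p=optics.camera_params(n); K=np.array(p['mtx'])
    if n=='wrist':
        o=ctrl.get_obs(); T=np.eye(4); T[:3,:3]=R.from_rotvec(o['tool_rot']).as_matrix(); T[:3,3]=o['tool_pos']
        return K,T@np.array(p['tool_from_camera'])
    return K,np.array(p['extrinsics'])
def shot(n,f=None):
    K,T=cam(n); im,d=optics.get_image(n)
    if f: cv2.imwrite('pics/'+f,im[:,:,::-1])
    return im,d,K,T
def ray(K,T,u,v):
    r=T[:3,:3]@np.linalg.solve(K,[u,v,1]); return T[:3,3],r
def onz(K,T,u,v,z):
    o,r=ray(K,T,u,v); return o+r*(z-o[2])/r[2]
def cloud(d,K,T):
    v,u=np.mgrid[:d.shape[0],:d.shape[1]]
    p=np.stack([(u-K[0,2])/K[0,0]*d,(v-K[1,2])/K[1,1]*d,d],-1)
    return p@T[:3,:3].T+T[:3,3]
E
python3 - <<'E'
from h import *
for n in('top','side'):
    im,d,K,T=shot(n,n+'0.png'); np.savez(n+'0.npz',im=im,d=d,K=K,T=T); print(n,T[:3,3].round(3),T[:3,2].round(2))
o=ctrl.get_obs();print(o['tool_pos'],R.from_rotvec(o['tool_rot']).as_matrix().round(3),o['t'])
E
```

```text
pics
top [ 0.505 -0.223  0.896] [ 0.06  0.01 -1.  ]
side [ 0.36  -0.89   0.541] [ 0.24  0.78 -0.58]
[ 0.18626242 -0.59600091  0.23016612] [[ 0.955  0.298 -0.   ]
 [ 0.298 -0.955  0.002]
 [ 0.    -0.002 -1.   ]] 0.1
```

View pics/top0.png

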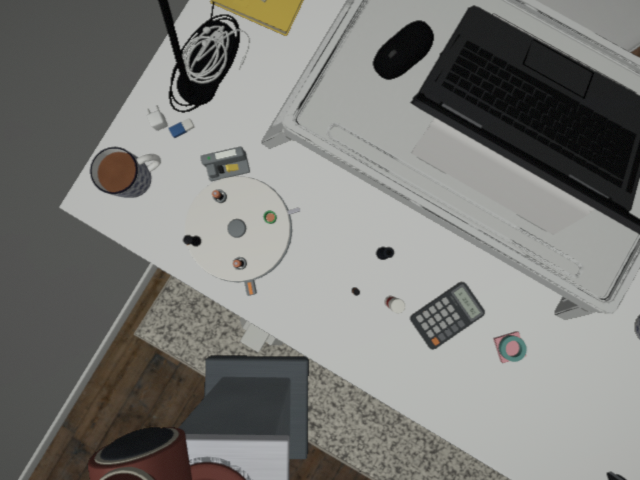

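View pics/side0.png

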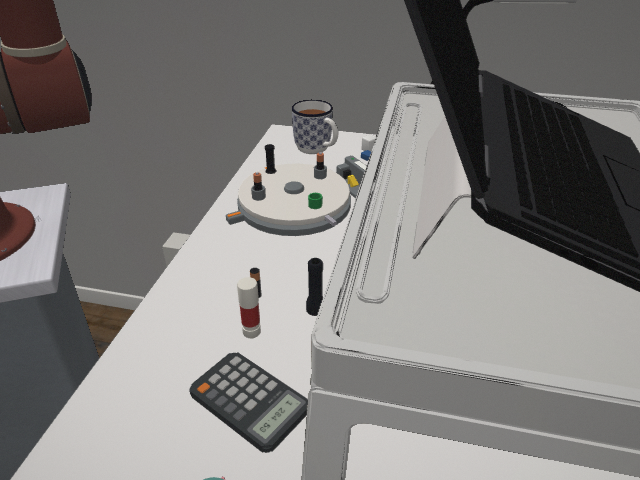

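The top view shows the carousel centre near (237,228), post (192,240), green cup (270,217), mark (250,287), and station with yellow tongue (230,168). The cell is at (355,291), with the glue stick at (396,304) and the torch at (385,253). In the side view the cell's copper top is at about (255,271).

```bash
cat > m.py <<'E'
from h import *
D={n:np.load(n+'0.npz') for n in('top','side')}
def P(n,u,v,z): D_=D[n]; return onz(D_['K'],D_['T'],u,v,z)
t=D['top']; s=D['side']
ct=cloud(t['d'],t['K'],t['T']); cs=cloud(s['d'],s['K'],s['T'])
def tri(a,b):
    o1,r1=ray(t['K'],t['T'],*a); o2,r2=ray(s['K'],s['T'],*b)
    A=np.stack([r1,-r2],1); k=np.linalg.lstsq(A,o2-o1,rcond=None)[0]
    p,q=o1+k[0]*r1,o2+k[1]*r2; return (p+q)/2,np.linalg.norm(p-q)
def blob(n,lo,hi,box):
    im=D[n]['im']; h=cv2.cvtColor(im,cv2.COLOR_RGB2HSV); m=cv2.inRange(h,lo,hi); k=np.zeros_like(m); u0,v0,u1,v1=box; k[v0:v1,u0:u1]=255; m&=k
    N,l,st,c=cv2.connectedComponentsWithStats(m)
    return [(st[i][:5].tolist(),c[i].round(1).tolist()) for i in range(1,N) if st[i][4]>=6]
if __name__=='__main__':
    print('green',blob('top',(40,80,30),(85,255,255),(180,160,300,300)),blob('side',(40,80,30),(85,255,255),(220,150,360,230)))
    print('orange',blob('top',(5,80,60),(20,255,255),(180,160,300,300)),blob('side',(5,80,60),(20,255,255),(220,150,360,230)))
    print('cell',blob('top',(0,0,0),(180,255,110),(340,275,370,305)),blob('side',(0,90,40),(20,255,255),(245,262,265,300)))
    print('post',blob('top',(0,0,0),(180,255,70),(175,225,210,255)),blob('side',(0,0,0),(180,255,60),(258,140,282,178)))
    for n,u,v in(('top',237,228),('top',200,228),('top',270,217),('top',192,240),('top',250,287),('top',355,291),('top',396,304),('top',385,253),('top',320,320)):
        print(n,u,v,cs.shape and ct[v,u].round(3))
    # deck circle from depth
    m=(ct[...,2]>.026)&(ct[...,2]<.038); q=ct[m]; q=q[np.linalg.norm(q[:,:2]-ct[228,237,:2],axis=1)<.115]; h=cv2.convexHull((q[:,:2]*1e4).astype(np.float32))
    print('deck',[np.array(a)/1e4 for a in cv2.minEnclosingCircle(h)[:2]],np.median(q[:,2]), cv2.fitEllipse(h))
E
python3 m.py
python3 - <<'E'
import cv2
a=cv2.imread('pics/top0.png')[150:310,170:430];b=cv2.imread('pics/side0.png')[130:330,210:370]
a=cv2.resize(a,None,fx=3,fy=3);cv2.imwrite('pics/c1.png',a)
E
```

```text
green [([264, 211, 11, 12, 32], [267.3, 214.5]), ([269, 216, 7, 7, 15], [273.0, 220.1])] [([308, 193, 14, 16, 192], [314.8, 200.2])]
orange [([212, 190, 8, 8, 38], [216.3, 193.9]), ([266, 214, 8, 8, 50], [269.8, 216.9]), ([233, 260, 8, 7, 38], [237.1, 263.1]), ([247, 282, 6, 13, 49], [249.7, 287.9])] [([317, 153, 7, 9, 54], [319.7, 157.1]), ([253, 173, 8, 10, 64], [256.9, 177.6]), ([227, 212, 14, 5, 38], [233.5, 213.9])]
cell [([352, 287, 8, 9, 49], [355.3, 291.0])] [([250, 272, 10, 9, 54], [254.9, 275.9])]
post [([184, 236, 17, 10, 131], [192.2, 240.2])] [([265, 145, 11, 29, 220], [269.7, 158.7])]
top 237 228 [ 0.569 -0.057  0.044]
top 200 228 [0.569 0.019 0.031]
top 270 217 [ 0.592 -0.12   0.035]
top 192 240 [0.543 0.018 0.085]
top 250 287 [ 0.453 -0.08   0.014]
top 355 291 [ 0.45  -0.288  0.051]
top 396 304 [ 0.429 -0.36   0.088]
top 385 253 [ 0.522 -0.339  0.092]
top 320 320 [ 0.387 -0.221  0.   ]
deck [array([ 0.57207915, -0.06039843]), np.float64(0.1107885009765625)] 0.032270680965259424 ((5711.04541015625, -553.3319091796875), (2068.2080078125, 2134.83740234375), 18.991315841674805)
```

View pics/c1.png

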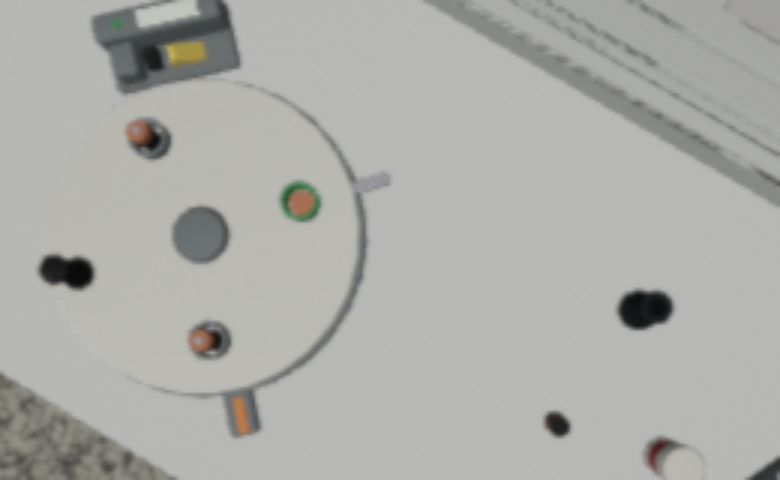

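The enlarged crop agrees: the cup, post and pin are clear, the cell stands alone, and the nearest object is the glue stick at about 70 mm. Next I refine the numbers and work out the first move.

```bash
cat >> h.py <<'E'
def go(x,y,z,head=None):
    o=ctrl.get_obs(); M=R.from_rotvec(o['tool_rot']).as_matrix(); d=M.T@(np.array([x,y,z])-o['tool_pos'])*1000
    h=np.degrees(np.arctan2(M[1,0],M[0,0])); print('t',round(o['t'],2),'tx,ty,tz',d.round(1),'head',h.round(1),'roll',None if head is None else np.radians(h-head).round(3))
E
python3 - <<'E'
from m import *
print(optics.camera_params('wrist')['tool_from_camera'].round(3),optics.camera_params('wrist')['mtx'])
for c,n in(((0.45,-.288),'cell'),((.543,.018),'post')):
    for z0 in(.03,.045,.07):
        m=(np.linalg.norm(ct[...,:2]-c,axis=-1)<.03)&(ct[...,2]>z0); q=ct[m]
        if len(q): print(n,z0,len(q),q.mean(0).round(4),q.min(0).round(3),q.max(0).round(3))
        m=(np.linalg.norm(cs[...,:2]-c,axis=-1)<.03)&(cs[...,2]>z0); q=cs[m]
        if len(q): print(n,'side',len(q),q.mean(0).round(4),q.max(0).round(3))
print('cup',P('top',269.8,216.9,.052),'tri',tri((269.8,216.9),(315,196)))
print('mark',P('top',249.7,287.9,.014),P('side',233.5,213.9,.014))
print('posttop',P('top',188.5,239.5,.089),P('side',270,147.5,.089),tri((188.5,239.5),(270,147.5)))
print('celltop',P('top',356,292,.051),P('side',255,270,.051),tri((356,292),(255,270)))
print('tray',ct[:200,280:,2][(ct[:200,280:,0]<.72)].max(), ct[150,330],ct[190,380])
go(.45,-.288,.2)
E
```

```text
[[-0.    -0.96  -0.28   0.07 ]
 [ 1.    -0.     0.     0.001]
 [-0.    -0.28   0.96  -0.142]
 [ 0.     0.     0.     1.   ]] [[377.56723867   0.         319.36414707]
 [  0.         377.56723867 234.43590319]
 [  0.           0.           1.        ]]
cell 0.03 50 [ 0.4489 -0.2891  0.0492] [ 0.442 -0.296  0.032] [ 0.455 -0.283  0.055]
cell side 115 [ 0.4492 -0.2939  0.0452] [ 0.456 -0.285  0.052]
cell 0.045 45 [ 0.4486 -0.2897  0.0503] [ 0.442 -0.296  0.046] [ 0.455 -0.284  0.055]
cell side 65 [ 0.4487 -0.2927  0.0493] [ 0.456 -0.285  0.052]
post 0.03 687 [0.5428 0.0164 0.041 ] [ 0.514 -0.011  0.03 ] [0.572 0.044 0.09 ]
post side 497 [0.5449 0.0175 0.0474] [0.573 0.047 0.09 ]
post 0.045 121 [0.5439 0.0245 0.0791] [0.535 0.018 0.045] [0.552 0.035 0.09 ]
post side 191 [0.5438 0.0216 0.0698] [0.554 0.034 0.09 ]
post 0.07 90 [0.5439 0.0256 0.0866] [0.535 0.018 0.072] [0.552 0.035 0.09 ]
post side 97 [0.544  0.0219 0.0819] [0.554 0.034 0.09 ]
cup [ 0.59073272 -0.12207417  0.052     ] tri (array([ 0.59141243, -0.12238877,  0.05301263]), np.float64(0.0016086289295440019))
mark [ 0.45114935 -0.07947445  0.014     ] [ 0.45151222 -0.07837539  0.014     ]
posttop [0.5436553  0.02343312 0.089     ] [0.5441179  0.01555929 0.089     ] (array([0.54488134, 0.02454662, 0.08463879]), np.float64(0.0020793385878872593))
celltop [ 0.44762871 -0.28975981  0.051     ] [ 0.44996176 -0.29205276  0.051     ] (array([ 0.44887934, -0.2901146 ,  0.04969312]), np.float64(0.00272162070840722))
tray 0.8959527459397907 [ 0.66926402 -0.23418269  0.26023956] [ 0.61725709 -0.31321654  0.21929624]
t 0.1 tx,ty,tz [ 343.6 -215.3   30.7] head 17.3 roll None
```

Now I move over the cell.

```bash
python3 -m handwheel '[{"tx":28.6,"ty":-17.9},{"tx":28.6,"ty":-17.9},{"tx":28.6,"ty":-17.9},{"tx":28.6,"ty":-17.9},{"tx":28.6,"ty":-17.9},{"tx":28.6,"ty":-17.9},{"tx":28.6,"ty":-17.9},{"tx":28.6,"ty":-17.9},{"tx":28.6,"ty":-17.9},{"tx":28.6,"ty":-17.9},{"tx":28.6,"ty":-17.9},{"tx":28.6,"ty":-17.9}]' 45 && python3 -m handwheel '[{"tz":20},{"tz":20},{"tz":20},{"tz":20},{"tz":10},{"tz":0}]'
cat > w.py <<'E'
from h import *
import sys
im,d,K,T=shot('wrist',sys.argv[1]+'.png'); np.savez(sys.argv[1]+'.npz',im=im,d=d,K=K,T=T)
go(*map(float,sys.argv[2:5]))
c=np.array([float(sys.argv[2]),float(sys.argv[3])]); p=cloud(d,K,T)
z0=float(sys.argv[5]); m=(np.linalg.norm(p[...,:2]-c,axis=-1)<.025)&(p[...,2]>z0)&(p[...,2]<z0+.012)&(d>0)
v,u=np.where(m); q=p[m]; print(len(q),'median',np.median(q,0).round(4),'mid',((q.min(0)+q.max(0))/2).round(4),'px',u.mean().round(1),v.mean().round(1))
(cx,cy),r=cv2.minEnclosingCircle(np.stack([u,v],1).astype(np.float32)); print('circ',cx,cy,r,'ray at z',np.median(q[:,2]).round(4),onz(K,T,cx,cy,np.median(q[:,2])).round(4))
E
python3 w.py w1 .449 -.290 .03 .046
```

```text
t 0.15 tx,ty,tz [ 342.  -213.5  200.7] head 17.3 roll None$[0]: bad value
  return _methods._mean(a, axis=axis, dtype=dtype,
  ret = um.true_divide(
Traceback (most recent call last):
  File "w.py", line 7, in <module>
    v,u=np.where(m); q=p[m]; print(len(q),'median',np.median(q,0).round(4),'mid',((q.min(0)+q.max(0))/2).round(4),'px',u.mean().round(1),v.mean().round(1))
                                                                                   ~~~~~^^^
ValueError: zero-size array to reduction operation minimum which has no identity
```

View pics/w1.png

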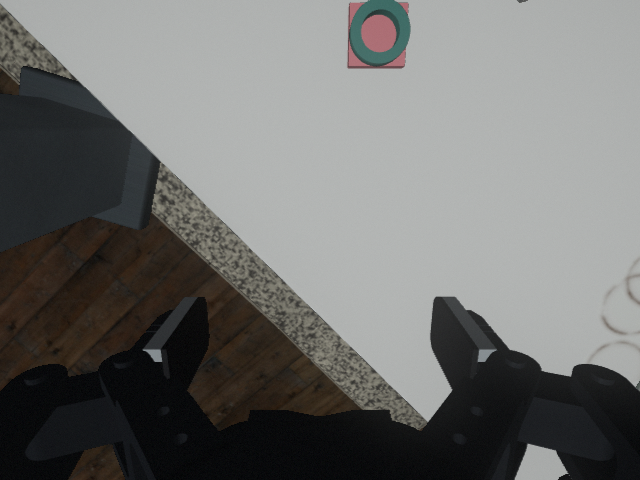

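The arm did not move because the row was refused; the wrist picture only shows the desk edge and the tape at (380,30). I'll give all the keys.

```bash
python3 -m handwheel '[{"tx":28.6,"ty":-17.9,"tz":0,"roll":0},{"tx":28.6,"ty":-17.9,"tz":0,"roll":0},{"tx":28.6,"ty":-17.9,"tz":0,"roll":0},{"tx":28.6,"ty":-17.9,"tz":0,"roll":0},{"tx":28.6,"ty":-17.9,"tz":0,"roll":0},{"tx":28.6,"ty":-17.9,"tz":0,"roll":0},{"tx":28.6,"ty":-17.9,"tz":0,"roll":0},{"tx":28.6,"ty":-17.9,"tz":0,"roll":0},{"tx":28.6,"ty":-17.9,"tz":0,"roll":0},{"tx":28.6,"ty":-17.9,"tz":0,"roll":0},{"tx":28.6,"ty":-17.9,"tz":0,"roll":0},{"tx":28.6,"ty":-17.9,"tz":0,"roll":0}]' 45 && python3 -m handwheel '[{"tx":0,"ty":0,"tz":20,"roll":0},{"tx":0,"ty":0,"tz":20,"roll":0},{"tx":0,"ty":0,"tz":20,"roll":0},{"tx":0,"ty":0,"tz":20,"roll":0},{"tx":0,"ty":0,"tz":0,"roll":0},{"tx":0,"ty":0,"tz":0,"roll":0}]' && python3 w.py w2 .449 -.290 .03 .046
```

```text
t: 1.15
tool_pos: [0.4506, -0.2876, 0.231]
tool_rot: [-3.105, -0.474, 0.0]
contact_force: [0.5, -0.4, 0.3]
opening: 0.0453
grip_force: 0.0
t: 1.65
tool_pos: [0.4491, -0.2884, 0.1499]
tool_rot: [-3.103, -0.474, 0.003]
contact_force: [-0.6, 0.3, 0.2]
opening: 0.0456
grip_force: 0.0
t 1.7 tx,ty,tz [ -1.1   0.5 121.6] head 17.3 roll None
355 median [ 0.4491 -0.2916  0.0492] mid [ 0.4484 -0.2916  0.0492] px 322.8 235.0
circ 322.7321472167969 234.80357360839844 10.707386016845703 ray at z 0.0492 [ 0.449  -0.2915  0.0492]
```

```bash
python3 -m handwheel '[{"tx":-1.4,"ty":2.7,"tz":20,"roll":0},{"tx":0,"ty":0,"tz":20,"roll":0},{"tx":0,"ty":0,"tz":20,"roll":0},{"tx":0,"ty":0,"tz":20,"roll":0},{"tx":0,"ty":0,"tz":20,"roll":0},{"tx":0,"ty":0,"tz":15,"roll":0},{"tx":0,"ty":0,"tz":8,"roll":0},{"tx":0,"ty":0,"tz":0,"roll":0}]' 45 && python3 -m handwheel '[{"tx":0,"ty":0,"tz":0,"roll":0},{"tx":0,"ty":0,"tz":0,"roll":0},{"tx":0,"ty":0,"tz":0,"roll":0},{"tx":0,"ty":0,"tz":0,"roll":0},{"tx":0,"ty":0,"tz":0,"roll":0},{"tx":0,"ty":0,"tz":0,"roll":0},{"tx":0,"ty":0,"tz":0,"roll":0},{"tx":0,"ty":0,"tz":0,"roll":0}]' 5 30 && python3 -m handwheel '[{"tx":0,"ty":0,"tz":-15,"roll":0},{"tx":0,"ty":0,"tz":-30,"roll":0},{"tx":0,"ty":0,"tz":-30,"roll":0},{"tx":0,"ty":0,"tz":-30,"roll":0},{"tx":0,"ty":0,"tz":-15,"roll":0},{"tx":0,"ty":0,"tz":0,"roll":0}]'
python3 - <<'E'
from h import *
shot('wrist','w3.png'); im,d,K,T=shot('side'); cv2.imwrite('pics/s3.png',cv2.resize(im[150:330,200:400,::-1],None,fx=3,fy=3))
go(.5912,-.122,.10,60)
E
```

```text
t: 2.37
tool_pos: [0.4491, -0.2921, 0.0278]
tool_rot: [-3.105, -0.473, 0.001]
contact_force: [-0.8, 0.7, -0.1]
opening: 0.0451
grip_force: 0.0
t: 3.03
tool_pos: [0.4506, -0.2932, 0.0303]
tool_rot: [3.103, 0.473, 0.003]
contact_force: [0.3, 0.2, 7.0]
opening: 0.0127
grip_force: 29.5
t: 3.53
tool_pos: [0.4517, -0.2941, 0.1537]
tool_rot: [3.099, 0.473, 0.01]
contact_force: [0.5, 0.2, 0.1]
opening: 0.0127
grip_force: 29.3
t 3.63 tx,ty,tz [ 186.1 -120.2   48.4] head 17.3 roll -0.744
```

View pics/s3.png

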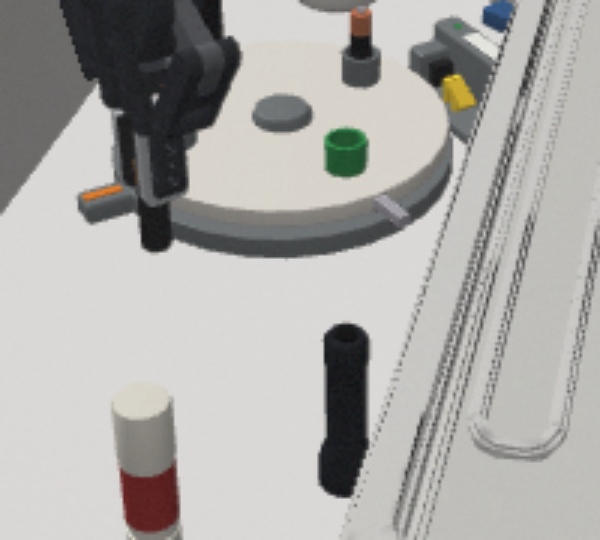

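The cell is held upright in the gripper, and the side view shows the cup clear. Next I move over the cup and measure cup and cell together with the wrist camera.

```bash
python3 -m handwheel '[{"tx":15,"ty":-10,"tz":0,"roll":0},{"tx":22,"ty":-14,"tz":0,"roll":0},{"tx":22,"ty":-14,"tz":0,"roll":0},{"tx":22,"ty":-14,"tz":0,"roll":0},{"tx":22,"ty":-14,"tz":0,"roll":0},{"tx":22,"ty":-14,"tz":0,"roll":0},{"tx":22,"ty":-14,"tz":0,"roll":0},{"tx":22,"ty":-14,"tz":0,"roll":0},{"tx":17,"ty":-12,"tz":15,"roll":0},{"tx":0,"ty":0,"tz":0,"roll":0},{"tx":0,"ty":0,"tz":0,"roll":0}]'
python3 - <<'E'
from h import *
go(.5912,-.122,.10)
im,d,K,T=shot('wrist','w4.png'); np.savez('w4.npz',im=im,d=d,K=K,T=T)
h=cv2.cvtColor(im,cv2.COLOR_RGB2HSV); m=cv2.inRange(h,(40,80,30),(85,255,255)); m[:100]=0
v,u=np.where(m); print(len(u),u.min(),u.max(),v.min(),v.max())
pts=np.stack([u,v],1)
p=cloud(d,K,T)[m>0]; q=p[(p[:,2]>.046)&(p[:,2]<.06)]; print('rim',len(q),q.mean(0).round(4),((q.min(0)+q.max(0))/2).round(4),np.median(q[:,2]))
E
```

```text
t: 4.55
tool_pos: [0.5892, -0.1207, 0.1293]
tool_rot: [-3.102, -0.476, 0.01]
contact_force: [0.3, 0.1, 0.0]
opening: 0.0131
grip_force: 29.3
t 4.55 tx,ty,tz [ 1.7  1.9 29.3] head 17.5 roll None
617 302 342 220 259
rim 544 [ 0.5922 -0.1222  0.0514] [ 0.592  -0.1219  0.05  ] 0.05159366984447983
```

View pics/w4.png

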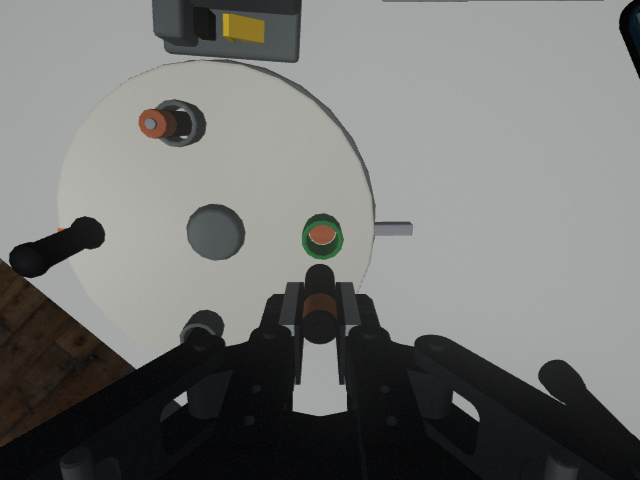

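The wrist view shows the cup ring centred near (322,239), the held cell from (320,322) at its top to (319,268) at its bottom, and the pin at (395,228). I compare cell and cup in tool coordinates.

```bash
cat > rel.py <<'E'
from h import *
import sys
z=np.load(sys.argv[1]); im,d,K,T=(z[k] for k in('im','d','K','T')); C=np.array(optics.camera_params('wrist')['tool_from_camera'])
p=cloud(d,K,C); h=cv2.cvtColor(im,cv2.COLOR_RGB2HSV); g=cv2.inRange(h,(40,80,30),(85,255,255))>0
zr=np.median(p[...,2][g&(p[...,2]<np.percentile(p[...,2][g],60))])
v,u=np.where(g); Z=zr+.0
pr=np.array([onz(K,C,a,b,Z) for a,b in zip(u,v)])
sel=g[v,u]&(abs(p[v,u,2]-zr)<.005); pr=pr[sel]
(cx,cy),r=cv2.minEnclosingCircle((pr[:,:2]*1e4).astype(np.float32)); print('cup tool',cx/10,cy/10,'r',r/10,'rim z',zr*1000)
m=(abs(p[...,1])<.0095)&(abs(p[...,0])<.014)&(p[...,2]<.05)&(p[...,2]>0.003)&(d>0)&(im.max(-1)<90)
q=p[m]*1000
for a in range(4,32,3):
    s=q[(q[:,2]>=a)&(q[:,2]<a+3)]
    if len(s)>8: print(a,len(s),'xmax',np.percentile(s[:,0],97).round(1),'y',np.percentile(s[:,1],[2,98]).round(1))
E
python3 rel.py w4.npz
```

```text
cup tool 3.0607133865356446 2.3459463119506836 r 12.781818389892578 rim z 77.39284479906715
4 101 xmax 5.7 y [-5.3  7.2]
7 73 xmax 5.7 y [-5.6  7.5]
10 89 xmax 5.6 y [-5.5  7.5]
13 73 xmax 5.7 y [-5.5  7.5]
16 68 xmax 5.6 y [-5.   7.4]
19 73 xmax 5.6 y [-5.7  7.5]
22 64 xmax 5.6 y [-5.4  7.4]
25 59 xmax 5.5 y [-5.5  7.4]
28 44 xmax 5.6 y [-5.6  7.1]
```

```bash
python3 -m handwheel '[{"tx":2.5,"ty":0.8,"tz":8,"roll":0},{"tx":2,"ty":0.6,"tz":8,"roll":0},{"tx":0,"ty":0,"tz":8,"roll":0},{"tx":0,"ty":0,"tz":8,"roll":0},{"tx":0,"ty":0,"tz":0,"roll":0},{"tx":0,"ty":0,"tz":0,"roll":0}]'
python3 - <<'E'
from h import *
im,d,K,T=shot('wrist','w5.png'); np.savez('w5.npz',im=im,d=d,K=K,T=T)
E
python3 rel.py w5.npz
```

```text
t: 5.1
tool_pos: [0.595, -0.1222, 0.1002]
tool_rot: [-3.105, -0.473, 0.003]
contact_force: [0.2, 0.5, -0.3]
opening: 0.0127
grip_force: 29.3
cup tool -1.8927276611328125 -0.8324338912963867 r 12.862338256835937 rim z 48.3245917549278
4 83 xmax 5.8 y [-5.4  7.6]
7 92 xmax 5.6 y [-5.4  7.3]
10 76 xmax 5.6 y [-5.7  7.6]
13 74 xmax 5.7 y [-5.5  7.5]
16 75 xmax 5.6 y [-5.2  7.4]
19 72 xmax 5.5 y [-5.7  7.5]
22 57 xmax 5.6 y [-5.4  7.4]
25 71 xmax 5.6 y [-5.5  7.8]
28 38 xmax 5.5 y [-5.7  7.2]
```

View pics/w5.png

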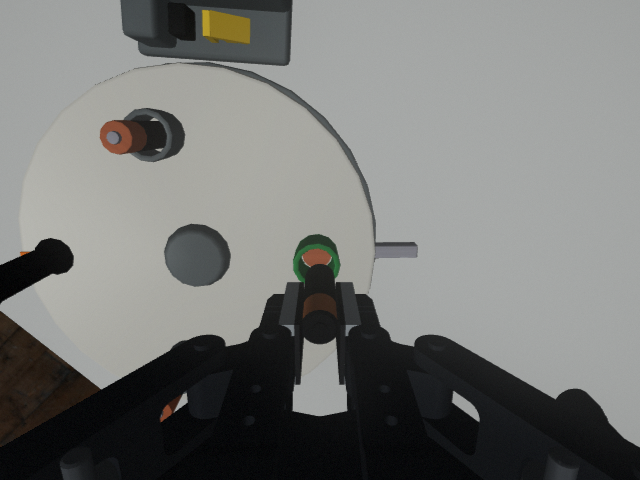

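The ring is at (317,257) and the cell's lower end just in front of it; there is a sideways residual of about 1.8 mm. I correct that and check again lower.

```bash
python3 -m handwheel '[{"tx":-0.5,"ty":-1.8,"tz":6,"roll":0},{"tx":0,"ty":0,"tz":6,"roll":0},{"tx":0,"ty":0,"tz":0,"roll":0},{"tx":0,"ty":0,"tz":0,"roll":0},{"tx":0,"ty":0,"tz":0,"roll":0},{"tx":0,"ty":0,"tz":0,"roll":0}]'
python3 - <<'E'
from h import *
im,d,K,T=shot('wrist','w6.png'); np.savez('w6.npz',im=im,d=d,K=K,T=T)
E
python3 rel.py w6.npz
```

```text
t: 5.65
tool_pos: [0.595, -0.1206, 0.0896]
tool_rot: [3.105, 0.474, 0.001]
contact_force: [0.1, 0.1, -0.0]
opening: 0.0127
grip_force: 29.3
cup tool -2.1554243087768556 0.4347017765045166 r 12.681367492675781 rim z 37.810750046378985
4 84 xmax 5.7 y [-5.6  7.3]
7 84 xmax 5.5 y [-5.5  7.4]
10 78 xmax 5.6 y [-5.4  7.6]
13 83 xmax 5.6 y [-5.7  7.5]
16 73 xmax 5.5 y [-5.5  7.6]
19 65 xmax 5.7 y [-5.2  7.6]
22 64 xmax 5.5 y [-5.7  7.4]
25 69 xmax 5.4 y [-5.5  7.8]
28 38 xmax 5.5 y [-5.7  7.2]
```

```bash
python3 -m handwheel '[{"tx":-0.6,"ty":-0.4,"tz":2,"roll":0},{"tx":0,"ty":0,"tz":3,"roll":0},{"tx":0,"ty":0,"tz":3,"roll":0},{"tx":0,"ty":0,"tz":3,"roll":0},{"tx":0,"ty":0,"tz":2,"roll":0},{"tx":0,"ty":0,"tz":0,"roll":0}]' && python3 -m handwheel '[{"tx":0,"ty":0,"tz":3,"roll":0},{"tx":0,"ty":0,"tz":3,"roll":0},{"tx":0,"ty":0,"tz":3,"roll":0},{"tx":0,"ty":0,"tz":2,"roll":0},{"tx":0,"ty":0,"tz":0,"roll":0}]'
```

```text
t: 6.2
tool_pos: [0.5936, -0.1202, 0.0754]
tool_rot: [-3.105, -0.474, 0.002]
contact_force: [-0.5, -0.0, -0.3]
opening: 0.0126
grip_force: 29.3
t: 6.62
tool_pos: [0.5937, -0.1203, 0.0645]
tool_rot: [-3.105, -0.474, 0.002]
contact_force: [0.2, -0.0, -0.4]
opening: 0.0131
grip_force: 29.3
```

```bash
python3 -m handwheel '[{"tx":0,"ty":0,"tz":1,"roll":0},{"tx":0,"ty":0,"tz":1,"roll":0},{"tx":0,"ty":0,"tz":0,"roll":0}]' && python3 -m handwheel '[{"tx":0,"ty":0,"tz":1,"roll":0},{"tx":0,"ty":0,"tz":0,"roll":0}]' | grep -E "pos|contact" ;  python3 - <<'E'
from h import *
im,d,K,T=shot('wrist','w7.png'); C=np.array(optics.camera_params('wrist')['tool_from_camera'])
p=cloud(d,K,C); m=(abs(p[...,1])<.004)&(abs(p[...,0]-.005)<.004)&(d>0)&(im.max(-1)<90); print(np.percentile(p[...,2][m]*1000,[2,50,98,100]).round(1))
im,d,K,T=shot('side'); cv2.imwrite('pics/s7.png',cv2.resize(im[140:240,220:370,::-1],None,fx=4,fy=4))
E
```

```text
t: 6.87
tool_pos: [0.5941, -0.1204, 0.0632]
tool_rot: [-3.106, -0.474, 0.0]
contact_force: [-0.1, -0.1, 0.0]
opening: 0.013
grip_force: 29.3
tool_pos: [0.5942, -0.1205, 0.0623]
contact_force: [-0.1, -0.2, -0.6]
[-74.8 -10.5  15.4  29.7]
```

View pics/s7.png

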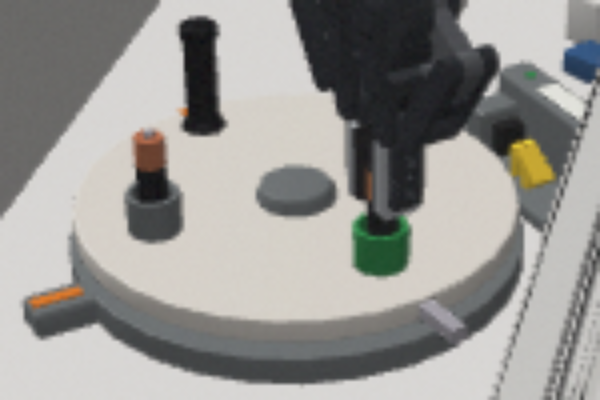

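The cell is in the cup with the fingers just above the rim. I lower it until it touches the floor.

```bash
for i in 1; do python3 -m handwheel '[{"tx":0,"ty":0,"tz":0.7,"roll":0},{"tx":0,"ty":0,"tz":0,"roll":0}]' | grep -E "pos|contact"; python3 -m handwheel '[{"tx":0,"ty":0,"tz":0.7,"roll":0},{"tx":0,"ty":0,"tz":0,"roll":0}]' | grep -E "pos|contact";  python3 -m handwheel '[{"tx":0,"ty":0,"tz":0.6,"roll":0},{"tx":0,"ty":0,"tz":0,"roll":0}]' | grep -E "pos|contact"; done
```

```text
tool_pos: [0.5944, -0.1204, 0.0623]
contact_force: [-0.7, 0.3, 4.0]
tool_pos: [0.5946, -0.1204, 0.0622]
contact_force: [-3.0, 1.6, 7.3]
tool_pos: [0.5949, -0.1204, 0.0622]
contact_force: [-2.6, 1.0, 8.7]
```

Contact with the floor is felt, so I release and retreat.

```bash
python3 -m handwheel '[{"tx":0,"ty":0,"tz":0,"roll":0},{"tx":0,"ty":0,"tz":0,"roll":0},{"tx":0,"ty":0,"tz":0,"roll":0},{"tx":0,"ty":0,"tz":0,"roll":0}]' 32 && python3 -m handwheel '[{"tx":0,"ty":0,"tz":-10,"roll":0},{"tx":0,"ty":0,"tz":-20,"roll":0},{"tx":0,"ty":0,"tz":-25,"roll":0},{"tx":0,"ty":0,"tz":-25,"roll":0},{"tx":0,"ty":0,"tz":-20,"roll":0},{"tx":0,"ty":0,"tz":0,"roll":0},{"tx":0,"ty":0,"tz":0,"roll":0}]'
python3 - <<'E'
from h import *
im,d,K,T=shot('wrist','w8.png'); np.savez('w8.npz',im=im,d=d,K=K,T=T); go(.57,-.0565,.16)
h=cv2.cvtColor(im,cv2.COLOR_RGB2HSV); g=cv2.inRange(h,(40,80,30),(85,255,255))>0; p=cloud(d,K,T)
v,u=np.where(g&(p[...,2]>.047)); q=np.array([onz(K,T,a,b,.052) for a,b in zip(u,v)]); (cx,cy),r=cv2.minEnclosingCircle((q[:,:2]*1e4).astype(np.float32)); c=np.array([cx,cy])/1e4; print('cup',c,r)
m=(np.linalg.norm(p[...,:2]-c,axis=-1)<.02)&(p[...,2]>.072)&(p[...,2]<.1); v,u=np.where(m); print('celltop',p[m].mean(0),np.median(p[m][:,2]),p[m].min(0),p[m].max(0))
E
```

```text
t: 7.97
tool_pos: [0.5938, -0.1203, 0.0597]
tool_rot: [-3.105, -0.474, 0.001]
contact_force: [0.8, -0.4, 0.0]
opening: 0.0319
grip_force: 0.0
t: 8.55
tool_pos: [0.5952, -0.1207, 0.1625]
tool_rot: [3.104, 0.474, 0.005]
contact_force: [-0.4, -0.1, -0.9]
opening: 0.0322
grip_force: 0.0
t 8.6 tx,ty,tz [ -4.  -68.2   0.5] head 17.4 roll None
cup [ 0.64565723 -0.06606663] 893.813232421875<stdin>:5: RuntimeWarning: Mean of empty slice.
  ret = um.true_divide(
  return _methods._mean(a, axis=axis, dtype=dtype,
  ret = ret.dtype.type(ret / rcount)
Traceback (most recent call last):
ValueError: zero-size array to reduction operation minimum which has no identity
```

View pics/w8.png

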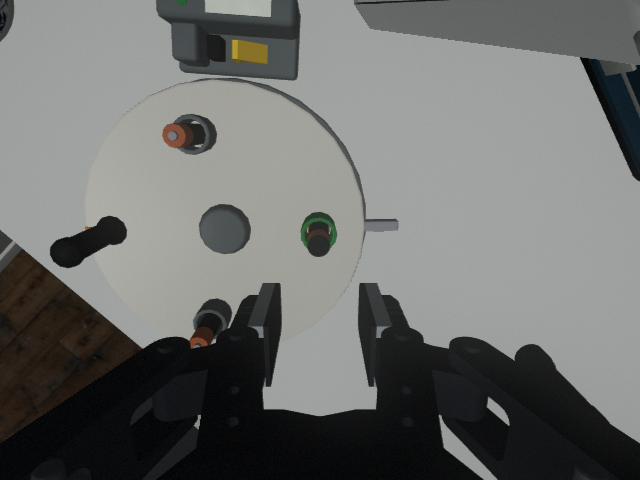

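The cell stands upright in the green cup at (319,232), and the fingers are clear. The post's top is at (68,252), the hub at (225,229), and a grey cup's cell at (175,135). Now I locate the post for the push.

Run:
```python
from h import *
z=np.load('w8.npz'); im,d,K,T=(z[k] for k in('im','d','K','T')); p=cloud(d,K,T)
print('hub',p[229,225].round(4)); c=onz(K,T,225,229,.044)
m=(np.linalg.norm(p[...,:2]-c[:2],axis=-1)<.03)&(p[...,2]>.040)&(p[...,2]<.05); v,u=np.where(m); (a,b),r=cv2.minEnclosingCircle(np.stack([u,v],1).astype(np.float32)); c=onz(K,T,a,b,np.median(p[m][:,2])); print('hub c',c,r)
print('post depth',p[252,68].round(4),'top ray',onz(K,T,66,252,.089).round(4))
h=cv2.cvtColor(im,cv2.COLOR_RGB2HSV); g=(cv2.inRange(h,(40,80,30),(85,255,255))>0); g[:180]=0;g[270:]=0;g[:,:290]=0;g[:,350:]=0
v,u=np.where(g&(p[...,2]>.044)); (a,b),r=cv2.minEnclosingCircle(np.stack([u,v],1).astype(np.float32)); cup=onz(K,T,a,b,.052); print('cup',cup,a,b,r)
for q in (onz(K,T,66,252,.089),):
    e=q-c; print('post r,ang',np.hypot(*e[:2]),np.degrees(np.arctan2(e[1],e[0])))
e=cup-c; print('cup r,ang',np.hypot(*e[:2]),np.degrees(np.arctan2(e[1],e[0])))
im,d,K,T=shot('top'); h=cv2.cvtColor(im,cv2.COLOR_RGB2HSV); m=cv2.inRange(h,(5,80,60),(20,255,255)); m[:275]=0;m[300:]=0;m[:,:240]=0;m[:,258:]=0
v,u=np.where(m);mk=onz(K,T,u.mean(),v.mean(),.014);e=mk-c;print('mark',mk,np.hypot(*e[:2]),np.degrees(np.arctan2(e[1],e[0])))
```

```text
hub [ 0.5729 -0.0571  0.0401]
hub c [ 0.57092822 -0.05589973  0.04049101] 22.827199935913086
post depth [0.5466 0.0225 0.0879] top ray [0.5469 0.023  0.089 ]
cup [ 0.59288245 -0.12174552  0.052     ] 318.06756591796875 233.6621551513672 17.982372283935547
post r,ang 0.0824489195733219 106.96167623322508
cup r,ang 0.06940933673459146 -71.56064267173232
mark [ 0.45440455 -0.07485     0.014     ] 0.11805455796236689 -170.76284737170715
```

```bash
python3 -m handwheel '[{"tx":3,"ty":-10,"tz":0,"roll":0},{"tx":5,"ty":-20,"tz":0,"roll":0},{"tx":6,"ty":-22,"tz":0,"roll":0},{"tx":6,"ty":-22,"tz":0,"roll":0},{"tx":5,"ty":-20,"tz":0,"roll":0},{"tx":5,"ty":-20,"tz":0,"roll":0},{"tx":5,"ty":-20,"tz":0,"roll":0},{"tx":5,"ty":-20,"tz":0,"roll":0},{"tx":0,"ty":0,"tz":0,"roll":0},{"tx":0,"ty":0,"tz":0,"roll":0}]' 0 && python3 -m handwheel '[{"tx":0,"ty":0,"tz":15,"roll":0},{"tx":0,"ty":0,"tz":20,"roll":0},{"tx":0,"ty":0,"tz":20,"roll":0},{"tx":0,"ty":0,"tz":20,"roll":0},{"tx":0,"ty":0,"tz":20,"roll":0},{"tx":0,"ty":0,"tz":15,"roll":0},{"tx":0,"ty":0,"tz":5,"roll":0},{"tx":0,"ty":0,"tz":0,"roll":0}]' && python3 -c "
from h import *
im,d,K,T=shot('wrist','w9.png')
im2,_,_,_=shot('side')
cv2.imwrite('pics/v9.png',np.hstack([cv2.resize(im,(480,360)),cv2.resize(im2[120:240,210:330],(320,360))])[:,:,::-1])
go(.5874,.0385,.046,17.5)"
```

```text
t: 9.48
tool_pos: [0.5854, 0.0398, 0.1588]
tool_rot: [-3.105, -0.477, 0.004]
contact_force: [0.3, -0.2, -0.8]
opening: 0.0004
grip_force: 0.0
t: 10.15
tool_pos: [0.5846, 0.0379, 0.0429]
tool_rot: [-3.105, -0.472, 0.007]
contact_force: [-1.2, -0.9, -0.1]
opening: 0.0001
grip_force: 0.0
t 10.25 tx,ty,tz [ 0.8 -0.2 -0.3] head 17.3 roll -0.003
```

View pics/v9.png

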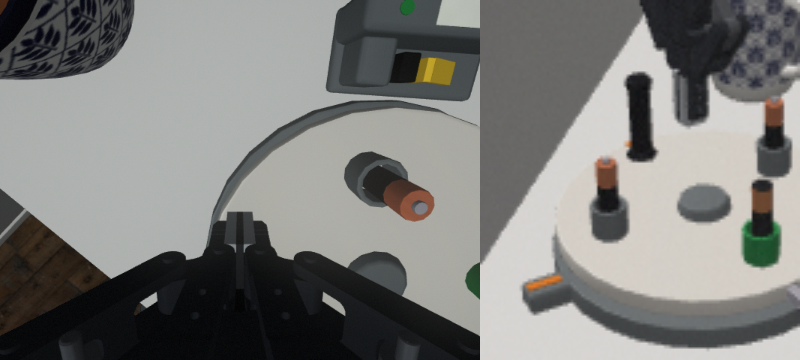

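The left half shows the closed fingers at (240,235), standing between the post and the grey cup's cell. In the right half they are just behind the post, with the green-cup cell upright. I approach the post and feel for contact.

```bash
python3 -m handwheel '[{"tx":-3,"ty":0,"tz":0,"roll":0},{"tx":-4,"ty":0,"tz":0,"roll":0},{"tx":-4,"ty":0,"tz":0,"roll":0},{"tx":-4,"ty":0,"tz":0,"roll":0},{"tx":-3,"ty":0,"tz":0,"roll":0},{"tx":-2,"ty":0,"tz":0,"roll":0},{"tx":0,"ty":0,"tz":0,"roll":0}]' && python3 -m handwheel '[{"tx":-1,"ty":0,"tz":0,"roll":0},{"tx":-1,"ty":0,"tz":0,"roll":0},{"tx":-1,"ty":0,"tz":0,"roll":0}]' | grep -E "pos|contact"; python3 -m handwheel '[{"tx":-1,"ty":0,"tz":0,"roll":0},{"tx":-1,"ty":0,"tz":0,"roll":0},{"tx":-1,"ty":0,"tz":0,"roll":0}]' | grep -E "pos|contact"
```

```text
t: 10.83
tool_pos: [0.5668, 0.0325, 0.0453]
tool_rot: [-3.106, -0.474, 0.0]
contact_force: [-0.5, 0.6, -0.0]
opening: -0.0001
grip_force: 0.0
tool_pos: [0.5645, 0.0317, 0.0453]
contact_force: [0.9, 0.7, 0.3]
tool_pos: [0.5619, 0.031, 0.0455]
contact_force: [1.9, -0.1, -0.9]
```

```bash
cat > st.py <<'E'
from h import *
o=ctrl.get_obs(); C=np.array([.570,-.056]); M=R.from_rotvec(o['tool_rot']).as_matrix(); e=o['tool_pos'][:2]-C; h=np.degrees(np.arctan2(M[1,0],M[0,0]))
x=M[:2,0]; print('t',round(o['t'],2),'head',h.round(1),'post ang~',round(h+90,1),'s',(e@x*1e3).round(1),'rad',(-e@M[:2,1]*1e3).round(1),'z',o['tool_pos'][2].round(4),'F tool x',(M[:,0]@o['contact_force']).round(1),'y',(M[:,1]@o['contact_force']).round(1))
E
python3 st.py; python3 -m handwheel '[{"tx":-2,"ty":-0.4,"tz":0,"roll":-0.026},{"tx":-4.5,"ty":-0.9,"tz":0,"roll":-0.0524},{"tx":-4.5,"ty":-0.9,"tz":0,"roll":-0.0524},{"tx":-4.5,"ty":-0.9,"tz":0,"roll":-0.0524},{"tx":-4.5,"ty":-0.9,"tz":0,"roll":-0.0524},{"tx":-4.5,"ty":-0.9,"tz":0,"roll":-0.0524}]' | grep -E "pos|contact"; python3 st.py
```

```text
t 11.33 head 17.3 post ang~ 107.3 s 18.2 rad 85.4 z 0.0455 F tool x 1.8 y 0.7
tool_pos: [0.5376, 0.0251, 0.0456]
contact_force: [0.8, 0.7, -0.3]
t 11.83 head 34.0 post ang~ 124.0 s 18.5 rad 85.3 z 0.0456 F tool x 1.1 y -0.1
```

```bash
python3 -m handwheel '[{"tx":-4.5,"ty":-0.9,"tz":0,"roll":-0.0524},{"tx":-4.5,"ty":-0.9,"tz":0,"roll":-0.0524},{"tx":-4.5,"ty":-0.9,"tz":0,"roll":-0.0524},{"tx":-4.5,"ty":-0.9,"tz":0,"roll":-0.0524},{"tx":-4.5,"ty":-0.9,"tz":0,"roll":-0.0524},{"tx":-4.5,"ty":-0.9,"tz":0,"roll":-0.0524},{"tx":-4.5,"ty":-0.9,"tz":0,"roll":-0.0524},{"tx":-4.5,"ty":-0.9,"tz":0,"roll":-0.0524}]' | grep -E "contact"; python3 st.py; python3 -m handwheel '[{"tx":-4.5,"ty":-0.9,"tz":0,"roll":-0.0524},{"tx":-4.5,"ty":-0.9,"tz":0,"roll":-0.0524},{"tx":-4.5,"ty":-0.9,"tz":0,"roll":-0.0524},{"tx":-3,"ty":-0.6,"tz":0,"roll":-0.035},{"tx":-3,"ty":-0.6,"tz":0,"roll":-0.035},{"tx":-1.5,"ty":-0.3,"tz":0,"roll":-0.0175}]' | grep -E "contact"; python3 st.py
```

```text
contact_force: [1.9, 1.1, 0.4]
t 12.5 head 58.0 post ang~ 148.0 s 18.7 rad 85.7 z 0.0458 F tool x 2.0 y 1.0
contact_force: [1.6, 1.9, 1.7]
t 13.0 head 72.0 post ang~ 162.0 s 18.6 rad 85.9 z 0.0458 F tool x 2.3 y 1.0
```

```bash
python3 -m handwheel '[{"tx":-1.5,"ty":-0.3,"tz":0,"roll":-0.0175},{"tx":-1.5,"ty":-0.3,"tz":0,"roll":-0.0175},{"tx":-1.5,"ty":-0.3,"tz":0,"roll":-0.0175},{"tx":-1.5,"ty":-0.3,"tz":0,"roll":-0.0175},{"tx":-1.5,"ty":-0.3,"tz":0,"roll":-0.0175},{"tx":-1.5,"ty":-0.3,"tz":0,"roll":-0.0175},{"tx":-1.5,"ty":-0.3,"tz":0,"roll":-0.0175},{"tx":-1.5,"ty":-0.3,"tz":0,"roll":-0.0175},{"tx":-1.5,"ty":-0.3,"tz":0,"roll":-0.0175},{"tx":-1.5,"ty":-0.3,"tz":0,"roll":-0.0175},{"tx":-1.5,"ty":-0.3,"tz":0,"roll":-0.0175},{"tx":-1.5,"ty":-0.3,"tz":0,"roll":-0.0175}]' | grep -E "contact"; python3 st.py; python3 -m handwheel '[{"tx":-1.5,"ty":-0.3,"tz":0,"roll":-0.0175},{"tx":-1.5,"ty":-0.3,"tz":0,"roll":-0.0175},{"tx":-1.5,"ty":-0.3,"tz":0,"roll":-0.0175},{"tx":-1.5,"ty":-0.3,"tz":0,"roll":-0.0175}]' | grep -E "contact"; python3 st.py
```

```text
contact_force: [-0.2, 1.5, 0.2]
t 14.0 head 84.0 post ang~ 174.0 s 18.7 rad 86.7 z 0.0449 F tool x 1.5 y -0.3
contact_force: [-0.1, 2.0, -1.2]
t 14.33 head 88.0 post ang~ 178.0 s 18.7 rad 86.4 z 0.0451 F tool x 2.0 y -0.2
```

```bash
python3 -m handwheel '[{"tx":-1,"ty":-0.2,"tz":0,"roll":-0.0117},{"tx":-1,"ty":-0.2,"tz":0,"roll":-0.0117},{"tx":-1,"ty":-0.2,"tz":0,"roll":-0.0117},{"tx":-1,"ty":-0.2,"tz":0,"roll":-0.0117}]' | grep -E "contact"; python3 st.py; python3 -m handwheel '[{"tx":-1,"ty":-0.2,"tz":0,"roll":-0.0117},{"tx":-1,"ty":-0.2,"tz":0,"roll":-0.0117},{"tx":-1,"ty":-0.2,"tz":0,"roll":-0.0117}]' | grep -E "contact"; python3 st.py
```

```text
contact_force: [0.3, 3.5, -0.0]
t 14.67 head 90.7 post ang~ 180.7 s 18.9 rad 86.2 z 0.0452 F tool x 3.5 y 0.4
contact_force: [-0.3, 3.8, -0.8]
t 14.92 head 92.7 post ang~ 182.7 s 19.1 rad 86.1 z 0.0452 F tool x 3.8 y -0.1
```

```bash
python3 -m handwheel '[{"tx":-1,"ty":-0.2,"tz":0,"roll":-0.0117},{"tx":-1,"ty":-0.2,"tz":0,"roll":-0.0117},{"tx":-1,"ty":-0.2,"tz":0,"roll":-0.0117}]' | grep -E "contact"; python3 st.py; python3 -m handwheel '[{"tx":-0.5,"ty":-0.1,"tz":0,"roll":-0.006},{"tx":-0.5,"ty":-0.1,"tz":0,"roll":-0.006},{"tx":-0.5,"ty":-0.1,"tz":0,"roll":-0.006}]' | grep -E "contact"; python3 st.py
```

```text
contact_force: [0.4, 5.5, 1.4]
t 15.17 head 94.7 post ang~ 184.7 s 19.0 rad 86.0 z 0.0454 F tool x 5.5 y 0.9
contact_force: [-0.7, 5.2, 1.1]
t 15.42 head 95.7 post ang~ 185.7 s 19.0 rad 85.9 z 0.0455 F tool x 5.3 y -0.2
```

```bash
python3 -m handwheel '[{"tx":-0.5,"ty":-0.1,"tz":0,"roll":-0.006},{"tx":-0.5,"ty":-0.1,"tz":0,"roll":-0.006}]' | grep -E "contact"; python3 st.py;  python3 -m handwheel '[{"tx":-0.5,"ty":-0.1,"tz":0,"roll":-0.006},{"tx":-0.5,"ty":-0.1,"tz":0,"roll":-0.006}]' | grep -E "contact"; python3 st.py
```

```text
contact_force: [-1.0, 5.6, 2.2]
t 15.58 head 96.4 post ang~ 186.4 s 19.3 rad 85.9 z 0.0455 F tool x 5.7 y -0.4
contact_force: [0.0, 3.4, -0.1]
t 15.75 head 97.1 post ang~ 187.1 s 18.6 rad 85.8 z 0.0455 F tool x 3.3 y 0.4
```

```bash
python3 -m handwheel '[{"tx":-0.5,"ty":-0.1,"tz":0,"roll":-0.006},{"tx":-0.5,"ty":-0.1,"tz":0,"roll":-0.006},{"tx":0,"ty":0,"tz":0,"roll":0}]' | grep -E "contact"; python3 st.py;  python3 -m handwheel '[{"tx":-0.4,"ty":-0.1,"tz":0,"roll":-0.005},{"tx":-0.4,"ty":-0.1,"tz":0,"roll":-0.005},{"tx":0,"ty":0,"tz":0,"roll":0}]' | grep -E "contact"; python3 st.py
```

```text
contact_force: [0.1, 3.1, 1.5]
t 16.0 head 97.7 post ang~ 187.7 s 18.7 rad 85.8 z 0.0455 F tool x 3.0 y 0.5
contact_force: [-0.4, 2.4, 1.5]
t 16.25 head 98.3 post ang~ 188.3 s 18.9 rad 85.7 z 0.0455 F tool x 2.4 y -0.1
```

```bash
python3 -m handwheel '[{"tx":-0.4,"ty":-0.1,"tz":0,"roll":-0.005},{"tx":0,"ty":0,"tz":0,"roll":0}]' | grep -E "contact"; python3 st.py;  python3 -m handwheel '[{"tx":-0.4,"ty":-0.1,"tz":0,"roll":-0.005},{"tx":0,"ty":0,"tz":0,"roll":0}]' | grep -E "contact"; python3 st.py
```

```text
contact_force: [-0.8, 2.9, 2.1]
t 16.42 head 98.6 post ang~ 188.6 s 19.0 rad 85.8 z 0.0455 F tool x 3.0 y -0.4
contact_force: [1.0, 3.3, 1.2]
t 16.58 head 98.9 post ang~ 188.9 s 19.0 rad 85.8 z 0.0454 F tool x 3.1 y 1.5
```

```bash
python3 -m handwheel '[{"tx":-0.4,"ty":-0.1,"tz":0,"roll":-0.005},{"tx":-0.4,"ty":-0.1,"tz":0,"roll":-0.005},{"tx":0,"ty":0,"tz":0,"roll":0}]' | grep -E "contact"; python3 st.py;  python3 -m handwheel '[{"tx":-0.4,"ty":-0.1,"tz":0,"roll":-0.005},{"tx":0,"ty":0,"tz":0,"roll":0}]' | grep -E "contact"; python3 st.py
```

```text
contact_force: [1.1, 3.8, 0.9]
t 16.83 head 99.5 post ang~ 189.5 s 19.0 rad 85.8 z 0.0454 F tool x 3.5 y 1.7
contact_force: [0.6, 4.0, 1.8]
t 17.0 head 99.7 post ang~ 189.7 s 19.1 rad 85.8 z 0.0454 F tool x 3.9 y 1.3
```

```bash
python3 -m handwheel '[{"tx":-0.4,"ty":-0.1,"tz":0,"roll":-0.005},{"tx":0,"ty":0,"tz":0,"roll":0}]' | grep -E "contact"; python3 st.py;  python3 -m handwheel '[{"tx":-0.3,"ty":-0.1,"tz":0,"roll":-0.004},{"tx":0,"ty":0,"tz":0,"roll":0}]' | grep -E "contact"; python3 st.py
```

```text
contact_force: [0.4, 3.3, 1.9]
t 17.17 head 100.0 post ang~ 190.0 s 19.1 rad 85.8 z 0.0454 F tool x 3.1 y 1.0
contact_force: [1.5, 3.3, 1.6]
t 17.33 head 100.3 post ang~ 190.3 s 19.1 rad 85.8 z 0.0454 F tool x 3.0 y 2.0
```

```bash
python3 -m handwheel '[{"tx":-0.4,"ty":-0.1,"tz":0,"roll":-0.005},{"tx":-0.3,"ty":0,"tz":0,"roll":-0.004},{"tx":0,"ty":0,"tz":0,"roll":0}]' | grep -E "contact"; python3 st.py;  python3 -m handwheel '[{"tx":-0.4,"ty":-0.1,"tz":0,"roll":-0.005},{"tx":0,"ty":0,"tz":0,"roll":0}]' | grep -E "contact"; python3 st.py
```

```text
contact_force: [1.6, 3.6, 1.7]
t 17.58 head 100.8 post ang~ 190.8 s 19.2 rad 85.8 z 0.0454 F tool x 3.2 y 2.3
contact_force: [1.4, 2.9, 2.7]
t 17.75 head 101.1 post ang~ 191.1 s 19.2 rad 85.8 z 0.0454 F tool x 2.6 y 1.9
```

```bash
python3 -m handwheel '[{"tx":-0.4,"ty":-0.1,"tz":0,"roll":-0.005},{"tx":0,"ty":0,"tz":0,"roll":0}]' | grep -E "contact"; python3 st.py;  python3 -m handwheel '[{"tx":-0.3,"ty":-0.1,"tz":0,"roll":-0.004},{"tx":0,"ty":0,"tz":0,"roll":0}]' | grep -E "contact"; python3 st.py
```

```text
contact_force: [2.0, 3.6, 2.2]
t 17.92 head 101.3 post ang~ 191.3 s 19.4 rad 85.8 z 0.0454 F tool x 3.1 y 2.7
contact_force: [1.7, 4.8, 2.3]
t 18.08 head 101.6 post ang~ 191.6 s 19.6 rad 85.8 z 0.0454 F tool x 4.3 y 2.6
```

```bash
python3 -m handwheel '[{"tx":-0.4,"ty":0,"tz":0,"roll":-0.002},{"tx":0,"ty":0,"tz":0,"roll":0}]' | grep -E "contact"; python3 st.py;  python3 -m handwheel '[{"tx":-0.3,"ty":0,"tz":0,"roll":-0.002},{"tx":0,"ty":0,"tz":0,"roll":0}]' | grep -E "contact"; python3 st.py
```

```text
contact_force: [1.5, 5.5, 2.4]
t 18.25 head 101.7 post ang~ 191.7 s 19.6 rad 85.8 z 0.0454 F tool x 5.0 y 2.6
contact_force: [1.4, 7.3, 3.0]
t 18.42 head 101.8 post ang~ 191.8 s 19.6 rad 85.8 z 0.0454 F tool x 6.9 y 2.9
```

The stop is being felt, so I go on in small steps.

```bash
python3 -m handwheel '[{"tx":-0.3,"ty":0,"tz":0,"roll":-0.001},{"tx":0,"ty":0,"tz":0,"roll":0}]' | grep -E "contact"; python3 st.py;  python3 -m handwheel '[{"tx":-0.3,"ty":0,"tz":0,"roll":-0.001},{"tx":0,"ty":0,"tz":0,"roll":0}]' | grep -E "contact"; python3 st.py
```

```text
contact_force: [1.4, 7.3, 3.9]
t 18.58 head 101.9 post ang~ 191.9 s 19.6 rad 85.8 z 0.0453 F tool x 6.9 y 2.9
contact_force: [1.3, 8.2, 3.8]
t 18.75 head 101.9 post ang~ 191.9 s 19.7 rad 85.8 z 0.0453 F tool x 7.8 y 2.9
```

```bash
python3 -m handwheel '[{"tx":-0.3,"ty":0,"tz":0,"roll":0},{"tx":0,"ty":0,"tz":0,"roll":0}]' | grep -E "contact"; python3 st.py;  python3 -m handwheel '[{"tx":-0.3,"ty":0,"tz":0,"roll":0},{"tx":0,"ty":0,"tz":0,"roll":0}]' | grep -E "contact"; python3 st.py
```

```text
contact_force: [1.4, 8.7, 4.4]
t 18.92 head 101.9 post ang~ 191.9 s 19.5 rad 85.8 z 0.0453 F tool x 8.2 y 3.2
contact_force: [1.1, 9.1, 4.6]
t 19.08 head 101.9 post ang~ 191.9 s 19.4 rad 85.8 z 0.0453 F tool x 8.7 y 3.0
```

```bash
python3 -m handwheel '[{"tx":-0.4,"ty":0,"tz":0,"roll":0},{"tx":-0.3,"ty":0,"tz":0,"roll":0},{"tx":0,"ty":0,"tz":0,"roll":0}]' | grep -E "contact"; python3 st.py;  python3 -m handwheel '[{"tx":-0.3,"ty":0,"tz":0,"roll":0},{"tx":0,"ty":0,"tz":0,"roll":0}]' | grep -E "contact"; python3 st.py
```

```text
contact_force: [-1.3, 10.3, 6.0]
t 19.33 head 101.9 post ang~ 191.9 s 19.1 rad 85.8 z 0.0453 F tool x 10.3 y 0.8
contact_force: [-1.2, 12.1, 5.6]
t 19.5 head 101.9 post ang~ 191.9 s 19.0 rad 85.8 z 0.0453 F tool x 12.1 y 1.3
```

```bash
python3 -m handwheel '[{"tx":-0.3,"ty":0,"tz":0,"roll":0},{"tx":0,"ty":0,"tz":0,"roll":0}]' | grep -E "contact"; python3 st.py;  python3 - <<'E'
from h import *
for n in('top','side'):
    z=np.load(n+'0.npz'); 
    for im in(z['im'],shot(n)[0]):
        h=cv2.cvtColor(im,cv2.COLOR_RGB2HSV); m=cv2.inRange(h,(20,120,90),(32,255,255)); b=(210,150,260,190) if n=='top' else (330,165,375,200)
        k=m[b[1]:b[3],b[0]:b[2]]; v,u=np.where(k); print(n,len(u),(u.mean()+b[0]).round(2),(v.mean()+b[1]).round(2),v.min()+b[1],v.max()+b[1])
E
```

```text
contact_force: [-0.7, 13.3, 5.5]
t 19.67 head 101.9 post ang~ 191.9 s 19.0 rad 85.8 z 0.0453 F tool x 13.2 y 2.1
top 71 231.55 167.27 164 171
top 69 231.61 167.32 164 171
side 97 352.13 180.49 175 186
side 95 352.24 180.56 175 186
```

The tongue looks as it did at the start, fully up. I add one small press for certainty, then ease off.

```bash
cat > chk.py <<'E'
from h import *
for n in('top','side'):
    im,d,K,T=shot(n); h=cv2.cvtColor(im,cv2.COLOR_RGB2HSV); m=cv2.inRange(h,(40,80,30),(85,255,255)); b=(190,165,290,290) if n=='top' else (300,150,352,215)
    k=m[b[1]:b[3],b[0]:b[2]]; v,u=np.where(k); y=cv2.inRange(h,(20,120,90),(32,255,255)); b2=(210,150,260,190) if n=='top' else (330,165,375,200); yv,yu=np.where(y[b2[1]:b2[3],b2[0]:b2[2]])
    print(n,'green',len(u),*( [(u.mean()+b[0]).round(2),(v.mean()+b[1]).round(2),u.min()+b[0],u.max()+b[0]] if len(u) else []),'yellow',len(yu),yu.mean().round(2)+b2[0],yv.mean().round(2)+b2[1])
E
python3 -m handwheel '[{"tx":-0.2,"ty":0,"tz":0,"roll":0},{"tx":0,"ty":0,"tz":0,"roll":0}]' | grep -E "contact"; python3 st.py; python3 chk.py; python3 -m handwheel '[{"tx":1,"ty":0,"tz":0,"roll":0},{"tx":1,"ty":0,"tz":0,"roll":0},{"tx":1,"ty":0,"tz":0,"roll":0},{"tx":2,"ty":0,"tz":0,"roll":0},{"tx":4,"ty":0,"tz":0,"roll":0},{"tx":5,"ty":0,"tz":0,"roll":0},{"tx":0,"ty":0,"tz":0,"roll":0}]' | grep -E "contact"; python3 st.py; python3 chk.py
```

```text
contact_force: [-0.7, 12.9, 6.7]
t 19.93 head 101.9 post ang~ 191.9 s 18.9 rad 85.8 z 0.0453 F tool x 12.8 y 2.0
top green 55 229.55 193.85 223 234 yellow 70 231.63 167.27
side green 129 325.74 175.92 320 351 yellow 95 352.24 180.56
contact_force: [-0.1, -0.2, -0.6]
t 20.62 head 101.9 post ang~ 191.9 s 31.2 rad 86.5 z 0.0447 F tool x -0.2 y -0.1
top green 57 229.61 193.79 222 234 yellow 68 231.69 167.34
side green 133 325.83 175.89 320 351 yellow 95 352.24 180.56
```

```bash
python3 -m handwheel '[{"tx":6,"ty":0,"tz":-10,"roll":0},{"tx":0,"ty":0,"tz":-25,"roll":0},{"tx":0,"ty":0,"tz":-30,"roll":0},{"tx":0,"ty":0,"tz":-30,"roll":0},{"tx":0,"ty":0,"tz":-30,"roll":0},{"tx":0,"ty":0,"tz":0,"roll":0}]' | grep -E "contact"
python3 - <<'E'
from h import *
for n,b in(('top',(210,150,260,190)),('side',(330,165,375,200))):
    z=np.load(n+'0.npz')
    for im,d,K,T in((z['im'],z['d'],z['K'],z['T']),shot(n)):
        h=cv2.cvtColor(im,cv2.COLOR_RGB2HSV); m=cv2.inRange(h,(20,120,90),(32,255,255)); k=np.zeros_like(m); k[b[1]:b[3],b[0]:b[2]]=m[b[1]:b[3],b[0]:b[2]]
        p=cloud(d,K,T)[k>0]; print(n,len(p),np.median(p,0).round(4),np.percentile(p[:,2],[10,50,90]).round(4),p[:,2].std())
z=np.load('w8.npz'); h=cv2.cvtColor(z['im'],cv2.COLOR_RGB2HSV); m=cv2.inRange(h,(20,120,90),(32,255,255))>0; p=cloud(z['d'],z['K'],z['T'])[m]; print('w8',len(p),np.percentile(p,[5,50,95],axis=0).round(4))
go(.52,-.06,.16,17)
E
python3 st.py
```

```text
contact_force: [0.6, -0.5, 1.9]
top 71 [ 0.6935 -0.0401  0.0246] [0.0188 0.0246 0.0291] 0.0042145516659859075
top 68 [ 0.6933 -0.0401  0.0233] [0.0189 0.0233 0.0288] 0.003914572157165751
side 97 [ 0.6931 -0.0391  0.0227] [0.0162 0.0227 0.0284] 0.05259019525849866
side 95 [ 0.6927 -0.0391  0.0224] [0.0155 0.0224 0.029 ] 0.07463469367715685
w8 730 [[ 0.6876 -0.0511  0.0178]
 [ 0.6942 -0.0411  0.024 ]
 [ 0.7004 -0.0317  0.0291]]
t 21.32 tx,ty,tz [-29.8  34.9  13.1] head 101.9 roll 1.482
t 21.32 head 101.9 post ang~ 191.9 s 36.2 rad 84.7 z 0.1729 F tool x 0.0 y -0.6
```

Run:
```python
from h import *
for n in('top','side'):
    im,d,K,T=shot(n); p=cloud(d,K,T); m=(np.linalg.norm(p[...,:2]-[.6385,-.0416],axis=-1)<.016); q=p[m&(p[...,2]>.076)&(p[...,2]<.1)]; g=p[m&(p[...,2]>.046)&(p[...,2]<.056)]
    print(n,'celltop',len(q),np.median(q,0).round(4),'rim',len(g),np.median(g,0).round(4))
o=ctrl.get_obs(); print(o['t'],o['contact_force']); print(ctrl.finish_job())
```

```text
top celltop 49 [ 0.6374 -0.0371  0.0819] rim 67 [ 0.6342 -0.042   0.0519]
side celltop 41 [ 0.6369 -0.0409  0.081 ] rim 83 [ 0.638  -0.0443  0.0516]
21.4167 [-0.14473566 -0.62116392 -0.55267641]
the job is handed in; nothing more can be done
None
```

I handed the job in at 21.4 s: the cell stands upright in the green cup, and the carousel was pressed home at about 13 N (well under 20 N). The camera checks afterwards show the latch tongue fully up and the deck still at home after I backed off, though the hand-in gave no verdict.

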